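# Unstick the nested tumblers and set two places

## Robot

A 6-joint arm with a two-finger parallel gripper is mounted at the origin on a cart in front of the work surface, level with it; the furniture and walls round the work are solid. World frame = base frame: x ahead of the robot, y to its left, z up, the work surface at z = 0. Lengths are in mm, angles in degrees, forces in N, time in s.
With the tool pointing down it reaches from about 300 to 850 mm from the base axis. Payload 4.2 kg.
Tool frame: the origin (TCP) lies midway between the tips of the shut fingers; the grasp point (between the pads) lies env.hold_point_z behind it (env.hold_point_z is the distance from the TCP to the grasp point, in mm); z points along the fingers, y is the line along which they close (so a half turn about z gives the same grasp; the last joint's range is limited). The gripper opens to 91 mm and grips with 3 to 60 N. Pads are 32 mm wide; open, the fingers measure 118 mm over their backs; the gripper's body (76 mm by 178 mm) begins 60 mm behind the grasp point.
Start: joints at [72.594, 18.312, 89.639, -0, 72.044, -1.146], TCP at [161.005, 552.015, 213.976] pointing down, gripper open.
Joint ranges: [-177.97, 177.97], [-48.28, 115.42], [12.27, 149.76], [-77.06, 257.06], [2.81, 150.46], [-146.56, 146.56]. Speed limits (degrees/s): [147.25, 147.25, 180, 180, 180, 180].

## Interface

Orientations are given as [roll, pitch, yaw] about the fixed x, y, z axes, in that order (R = Rz(yaw) Ry(pitch) Rx(roll)).
In Python, from workcell import env, viewer, spotter gives the robot as it stands.
- The arm moves only by the tool apply_moves, never from a script. Its arguments are lists of equal length, an entry for each row: "delta_pos": the shift along the world's x, y, z normalised to -1 to 1, where 1 is 120 mm, a list of three; "rot": the turn, a rotation vector about the world's x, y, z normalised to -1 to 1, where 1 is 1.5 rad, a list of three; "hand": the opening, from 0 (shut) to 1 (fully open). A call has 1 to 10 rows; each row is the pose to reach, as a shift and turn from the pose commanded when the call began; what a row does not reach only later rows make up. A row lasts 1/12 s, in which the tool goes at most 41.7 mm and 7.16 degrees, less where a joint would pass 70% of its speed; a pose out of reach is approached as far as the arm can. A call with a number of a shift or a turn outside -1 to 1 is refused whole. A call with a gripper value outside its range is refused whole. The fingers move at their own pace and stop on an object; "newtons" is the grip in N (left out, the last holds). Time passes only in rows, so rows that repeat a pose let the fingers close. It gives the time, the measured TCP pose, the force, the opening and the grip force at its end, in the units of the state.
- env.state(): the state, without advancing time (a new reading comes with each control period).
- viewer.grab_frame(name): name is "scene" or "top" or "wrist"; returns a dict with "pixels" (400x640x3 uint8, red, green, blue), "camera_matrix" (3x3 intrinsics, pixels), "k1" (the pictures are not rectified: a ray, as slopes to the right and down, at radius r is drawn at 1 + k1 r^2 times it, then the intrinsics apply), "R" (3x3) and "t" (3): a world point X has camera coordinates R X + t; the wrist camera has in their place "mount" (4x4, takes a point from camera to tool coordinates, whose origin is the TCP and whose axes are the flange's). Camera axes: x right, y down, z forward; pixel columns grow to the right and rows downward; lengths in mm; the calibration is good to about 2 mm. A picture is of the moment at which its call begins: read the wrist's pose just before it. There is no depth.
- env.job_done(): hands the job in; it is judged then, once.
Trained networks look in a picture, given as the dict that the camera call returned (one of the last four; its "shot" number tells which), for a name from the list of things; names that differ only in an ending like _2 or _b are one class to them, and where a whole thing is asked for, a point or a joint stands for the part that bears it (a point fixed in the world has none). Each returns a list of dicts, best first, with "score" (0 to 1); they miss things now and then, are a little off and sometimes report something else, mostly with a low value. They report only what shows in the picture. A call takes as long as a camera call. They do not tell look-alikes from the thing itself.
- spotter.trace(picture, query): "mask" (400x640 bool, what is visible of it) and "box" ([centre column, centre row, width, height] in pixels, round what is visible of it).
- spotter.landmark_of(picture, query): "position" ([column, row] in pixels: a listed point, or the origin of a listed thing).
The state is a dict: "time_s": time; "qpos": joint angles; "qvel": joint speeds; "effort": joint torques, N m; "ee_pos": TCP position; "ee_rot": TCP orientation; "force": force on the tool from outside, world axes, zero at the start; "torque": the same for the moment, N m; "gripper_width": finger opening in mm; "gripper_force": force on a finger pad.
Only numpy, scipy, OpenCV 4.12 (cv2) and the standard library are available. Lean on these libraries where they do the work, as an engineer would, in place of code of your own. Each camera call takes 0.05 s, during which the arm holds its last target. There are 200 camera calls.

## Task

Two tumblers are stuck nested in the stand. Pull them straight up and off one at a time, the steel one first, leaving the copper one seated until its turn, and set the steel tumbler upright on the slate coaster and the copper tumbler upright on the cork coaster, each with its whole foot on its coaster. Keep the tumblers upright throughout, set them down gently instead of dropping them, and leave everything else on the bar where it stands.

Things in the scene. Friction and masses are not known exactly. Their poses are not given: they have to be found in the camera images.
- steel_tumbler: upper, silver steel tumbler, 110 mm tall, 0.1 to 0.2 kg; origin: centre of underside, z up its axis. Foot 50 mm wide up to 50 mm, then a shoulder and a straight grip band 60 mm wide up to the rim; open mouth 54 mm wide and deep. At first its foot is nested in the copper one up to the shoulder (origin 60 mm above that one's); pulling it out takes 5 to 8 N besides its weight for 35 mm of travel; after 50 mm it is clear.
- copper_tumbler: lower, copper-coloured tumbler, same shape, size, mass range and origin; three small white sprung nubs in its mouth grip the steel one's foot. At first its own foot is nested in the stand up to the shoulder (origin 20 mm, rim 130 mm above the worktop), gripped about twice as hard (9 to 16 N), so that a pull on the steel tumbler frees that one alone.
- cup_stand: fixed tumbler stand: dark wooden disc, 100 mm in diameter and 16 mm tall, with an upright dark steel socket of 60 mm outer diameter whose rim is 70 mm above the worktop. Origin: centre of the underside, on the worktop; z up
- cork_coaster: fixed round cork coaster, 94 mm in diameter, 9 mm thick; origin: centre of its underside
- slate_coaster: fixed square dark slate coaster, 96 x 96 mm, 9 mm thick; origin: centre of its underside
- cork_vase: fixed bystander at the back: tall footed glass vase full of corks, 197 mm across, 351 mm tall; origin: centre of its underside
- yellow_flask: bystander, loose: yellow metal drinking flask with black cap, upright, 72 mm across, 250 mm tall; origin: centre of its underside
- brass_lantern: bystander, loose: brass lantern with red panes, 91 x 90 mm foot, 181 mm tall with its dome and spike; origin: centre of its underside
- jigger: bystander, loose: steel double-cone jigger standing upright, 47 mm across, 94 mm tall; origin: centre of its underside
- corkscrew: bystander, loose: winged steel corkscrew standing on its bell, 34 x 70 mm, 183 mm tall; origin: centre of its underside
- shot_glass: bystander, loose: clear shot glass, upright, 48 mm across, 61 mm tall; origin: centre of its underside
- bottle_stopper: bystander, loose: bar ornament with black foot and silver top, 55 mm across, 162 mm tall; origin: centre of its underside
There are look-alikes about, which are no part of the job. Several things have the shape of the copper_tumbler; the one meant has the colours described above.

How it is judged (in metres and radians):
On the way, in this order (a step that is already met when the one before it is completed fails the run):
1. the steel tumbler is lifted clear of the copper tumbler, which stays seated in the stand (z of steel_tumbler in the frame of copper_tumbler above 0.111 m and z of copper_tumbler in the frame of cup_stand below 0.026 m and horizontal distance between copper_tumbler and cup_stand below 0.006 m), for 0.1 s.
2. the steel tumbler stands on the slate coaster (horizontal distance between steel_tumbler and slate_coaster below 0.023 m and height (world z) of steel_tumbler between 0.005 and 0.014 m and angle between steel_tumbler's own z axis and vertical below 0.08 rad and linear speed of steel_tumbler below 0.02 m/s), for 0.2 s.
3. the copper tumbler is lifted clear of the stand (z of copper_tumbler in the frame of cup_stand above 0.071 m), for 0.1 s.
At the end, for the whole second after the job is handed in: Steel tumbler on the slate coaster and copper tumbler on the cork coaster, both released, at rest (under 20 mm/s), upright within 0.08 rad, axis within 23 mm of the coaster's centre, underside 5 to 14 mm above the worktop (all of step 2 and horizontal distance between copper_tumbler and cork_coaster below 0.023 m and height (world z) of copper_tumbler between 0.005 and 0.014 m and angle between copper_tumbler's own z axis and vertical below 0.08 rad and linear speed of copper_tumbler below 0.02 m/s); the robot touches nothing.
It fails at once if the copper tumbler is pulled up with the steel one still in it (z of copper_tumbler in the frame of cup_stand above 0.035 m and distance between steel_tumbler and copper_tumbler below 0.1 m).
It fails at once if a tumbler is tipped more than 0.5 rad (angle between any of steel_tumbler, copper_tumbler's own z axis and vertical above 0.5 rad).
It fails at once if a tumbler is dropped (moves faster than 0.4 m/s with no finger on it) ((linear speed of steel_tumbler above 0.4 m/s and contact force between the fingers and steel_tumbler below 0.05 N) or (linear speed of copper_tumbler above 0.4 m/s and contact force between the fingers and copper_tumbler below 0.05 N)).
It fails at once if a bystander is moved more than 25 mm or tipped more than 0.3 rad (distance of any of yellow_flask, brass_lantern, jigger, corkscrew, shot_glass, bottle_stopper from where it was at the start of the episode above 0.025 m or angle between any of yellow_flask, brass_lantern, jigger, corkscrew, shot_glass, bottle_stopper's own z axis and vertical above 0.3 rad).
It also fails if it takes over 64 s, if anything falls off the work surface, if the arm or the gripper's body presses on something with over 40 N, if the wrist force passes 120 N, or if a joint passes its speed limit or range.

## Working session

There is one attempt and no reset: what is moved stays moved. The work goes in short steps, Python scripts to look and compute and a tool call to move; the robot and the scene stay as the last step left them, time stands still between calls to the robot, and variables do not carry over. Pictures are saved under pics/ and viewed, at most 11 in all, crops included, and the job is handed in when it is done.

Besides the shell and the picture viewer there is one more tool, called after "Call:" by a JSON object that holds its "name" and its "arguments". apply_moves: Moves the arm, as the interface text tells. Its arguments: {"type":"object","properties":{"delta_pos":{"type":"array"},"rot":{"type":"array"},"hand":{"type":"array"},"newtons":{"type":"number"}},"required":["delta_pos","rot","hand"]}

```bash
mkdir -p pics
cat > h.py <<'E'
import numpy as np, cv2
from workcell import env, viewer, spotter
def save(p,n): cv2.imwrite('pics/'+n,p["pixels"][:,:,::-1])
def rt(p,st=None):
    if "R" in p: return np.array(p["R"]),np.array(p["t"])
    from scipy.spatial.transform import Rotation as Ro
    st=st
    Rw=Ro.from_euler('xyz',st["ee_rot"],degrees=True).as_matrix()
    M=np.array(p["mount"]); Rc=Rw@M[:3,:3]; c=Rw@M[:3,3]+np.array(st["ee_pos"])
    return Rc.T,-Rc.T@c
def ray(p,uv,st=None):
    R,t=rt(p,st); K=np.array(p["camera_matrix"]); k=p["k1"]
    d=np.array([(uv[0]-K[0,2])/K[0,0],(uv[1]-K[1,2])/K[1,1]]); s=d.copy()
    for _ in range(20): s=d/(1+k*(s@s))
    v=R.T@np.array([s[0],s[1],1]); return -R.T@t, v/np.linalg.norm(v)
def proj(p,X,st=None):
    R,t=rt(p,st); c=R@np.array(X)+t; s=c[:2]/c[2]; s=s*(1+p["k1"]*(s@s)); K=np.array(p["camera_matrix"])
    return s*[K[0,0],K[1,1]]+[K[0,2],K[1,2]]
def atz(r,z): c,v=r; return c+v*(z-c[2])/v[2]
def tri(rs):
    A=0;b=0
    for c,v in rs: P=np.eye(3)-np.outer(v,v); A=A+P; b=b+P@c
    X=np.linalg.solve(A,b); return X,max(np.linalg.norm((np.eye(3)-np.outer(v,v))@(X-c)) for c,v in rs)
E
python3 - <<'E'
from h import *
print(env.state()["ee_rot"],env.hold_point_z)
a=viewer.grab_frame("scene");b=viewer.grab_frame("top")
save(a,'s.png');save(b,'t.png')
for n in "steel_tumbler copper_tumbler cup_stand cork_coaster slate_coaster cork_vase yellow_flask brass_lantern jigger corkscrew shot_glass bottle_stopper".split():
    A=spotter.landmark_of(a,n);B=spotter.landmark_of(b,n)
    print(n)
    for q in A[:3]: print('  s',np.round(q["position"]),round(q["score"],2),np.round(atz(ray(a,q["position"]),0)))
    for q in B[:3]: print('  t',np.round(q["position"]),round(q["score"],2),np.round(atz(ray(b,q["position"]),0)))
    if A and B:
        for i in A[:2]:
            for j in B[:2]:
                X,e=tri([ray(a,i["position"]),ray(b,j["position"])]); print('   tri',np.round(X),round(e,1))
E
```

```text
[-1.79899708e+02 -2.48643872e-04  1.63741790e+02] 18.8
steel_tumbler
  s [310. 208.] 0.55 [542.  12.   0.]
  t [302. 216.] 0.79 [493. -27.   0.]
  t [301. 223.] 0.51 [467. -23.   0.]
   tri [487. -28.  63.] 2.5
   tri [466. -31.  81.] 5.8
copper_tumbler
  s [280. 240.] 0.94 [358.  19.   0.]
  s [420. 304.] 0.76 [ 351. -481.    0.]
  s [328. 272.] 0.7 [ 319. -188.    0.]
  t [435. 254.] 0.86 [ 354. -476.    0.]
  t [314. 258.] 0.62 [347. -64.   0.]
  t [289. 262.] 0.53 [336.  18.   0.]
   tri [ 245. -274.  341.] 158.1
   tri [331. -42.  61.] 29.4
   tri [ 355. -479.   -6.] 1.2
   tri [ 387. -263. -105.] 204.1
cup_stand
  s [306. 222.] 0.56 [472. -11.   0.]
  t [302. 225.] 0.54 [461. -27.   0.]
   tri [458. -25.  19.] 3.2
cork_coaster
  s [386. 267.] 0.92 [ 426. -335.    0.]
  t [391. 235.] 0.97 [ 422. -331.    0.]
  t [197. 247.] 0.45 [393. 332.   0.]
   tri [ 423. -333.    2.] 2.9
   tri [398. -36. 119.] 320.7
slate_coaster
  s [210. 204.] 0.81 [386. 341.   0.]
  t [302. 222.] 0.67 [470. -27.   0.]
  t [195. 248.] 0.6 [392. 339.   0.]
   tri [343.  61. 212.] 150.1
   tri [390. 342.  
[... 358 characters left out ...]
] 0.72 [464. 167.   0.]
  s [346. 234.] 0.62 [ 493. -158.    0.]
  t [245. 224.] 0.61 [469. 168.   0.]
  t [373. 188.] 0.6 [ 582. -274.    0.]
   tri [469. 170.  -5.] 1.2
   tri [ 402. -122.  277.] 180.7
   tri [523.  31. -74.] 156.0
   tri [ 533. -215.   19.] 72.2
corkscrew
  s [388. 228.] 0.68 [ 584. -269.    0.]
  t [373. 190.] 0.75 [ 578. -274.    0.]
   tri [ 576. -272.    9.] 0.4
shot_glass
  s [331. 268.] 0.86 [ 338. -190.    0.]
  t [350. 261.] 0.66 [ 336. -187.    0.]
   tri [ 337. -189.   -1.] 1.8
bottle_stopper
  s [240. 227.] 0.95 [343. 173.   0.]
  s [339. 170.] 0.68 [781.  28.   0.]
  t [239. 265.] 0.81 [329. 189.   0.]
   tri [335. 180.   4.] 10.5
   tri [396. -18. 332.] 151.8
```

Run:
```python
import cv2
s=cv2.imread('pics/s.png');t=cv2.imread('pics/t.png')
a=cv2.resize(s[90:330,150:470],(800,600),interpolation=2);cv2.imwrite('pics/s2.png',a)
a=cv2.resize(t[120:330,170:450],(800,600),interpolation=2);cv2.imwrite('pics/t2.png',a)
```

```text
(no output)
```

View pics/s2.png

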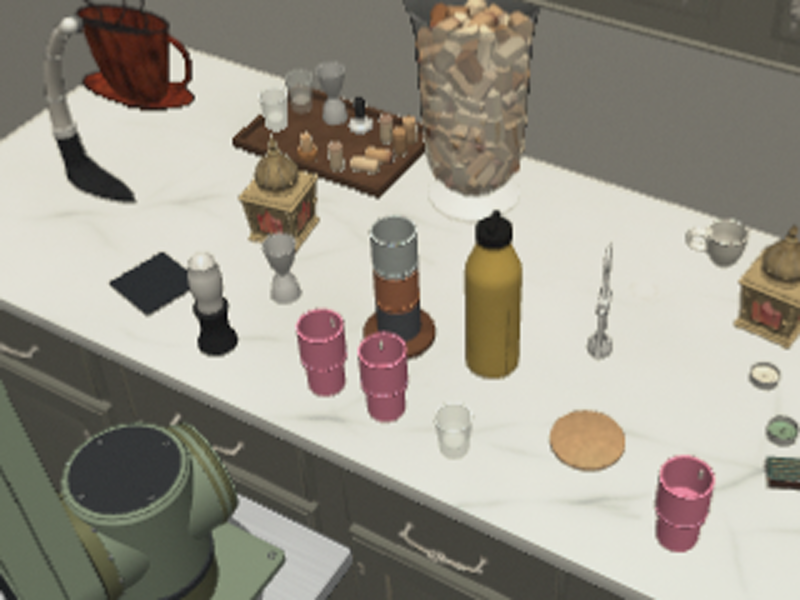

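View pics/t2.png

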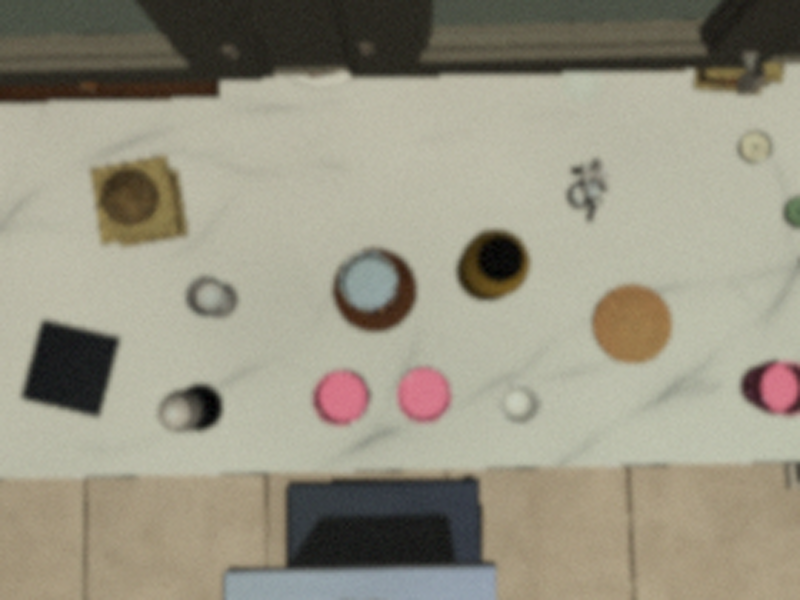

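The scene crop shows the steel-on-copper stack in its dark stand at full-frame pixel (308,200). The top view has the stack rim at (299,218).

Things that could be taken for the copper tumbler are three pink tumblers, at scene (279,230), (303,240) and (423,290). The copper-coloured one directly under the steel one, at (308,207), is the one I want. Slate is at scene (210,204) and cork at (385,266).

Run:
```python
from h import *
a=viewer.grab_frame("scene");b=viewer.grab_frame("top")
def cen(p,n):
    out=[]
    for q in spotter.trace(p,n)[:5]:
        v,u=np.nonzero(q["mask"]); out.append((u.mean(),v.mean(),u.min(),u.max(),v.min(),v.max(),q["score"]))
    return out
for n in ["cork_coaster","slate_coaster"]:
    for nm,p in(("s",a),("t",b)):
        for o in cen(p,n): print(n,nm,np.round(o,1),np.round(atz(ray(p,o[:2]),9),1))
for n in ["steel_tumbler","copper_tumbler","cup_stand","bottle_stopper","yellow_flask"]:
    for nm,p in(("s",a),("t",b)):
        for o in cen(p,n): print(n,nm,np.round(o,2),np.round(atz(ray(p,o[:2]),190 if n[0]=='s' else 110),1))
r=[ray(a,(307.8,182)),ray(b,(299.2,218.4))]
print(tri(r),[atz(i,190) for i in r])
```

```text
cork_coaster s [384.5 266.6 370.  399.  255.  278.    0.6] [ 418.9 -334.1    9. ]
cork_coaster s [3.080e+02 2.076e+02 3.000e+02 3.160e+02 2.010e+02 2.150e+02 3.000e-01] [531.8  16.    9. ]
cork_coaster t [390.6 232.7 377.  404.  219.  246.    0.8] [ 427.9 -326.7    9. ]
slate_coaster s [211.1 203.5 196.  224.  192.  215.    0.9] [380.9 332.1   9. ]
slate_coaster t [194.2 248.3 178.  210.  232.  264.    1. ] [390.  338.8   9. ]
steel_tumbler s [306.88 188.06 297.   317.   175.   201.     0.74] [445.4 -43.4 190. ]
steel_tumbler t [298.28 217.88 289.   307.   208.   228.     0.91] [472.9 -23.5 190. ]
copper_tumbler s [278.38 229.84 268.   288.   214.   247.     0.94] [312.5 -18.3 110. ]
copper_tumbler s [303.14 240.13 294.   312.   223.   258.     0.87] [ 313.1 -108.2  110. ]
copper_tumbler s [422.32 290.79 412.   434.   272.   311.     0.86] [ 312.5 -489.   110. ]
copper_tumbler s [308.61 207.22 299.   317.   199.   215.     0.67] [444.6 -46.1 110. ]
copper_tumbler t [318.1  257.64 309.   327.   248.   267.     0.88] [352.4 -79.7 110. ]
copper_tumbler t [442.21 255.01 429.   455.   246
[... 308 characters left out ...]
er s [233.65 211.95 226.   243.   191.   231.     0.83] [308.7 153.  110. ]
bottle_stopper t [236.13 262.27 225.   247.   254.   270.     0.69] [343.6 177.1 110. ]
yellow_flask s [346.9  210.41 336.   359.   175.   241.     0.85] [ 491.4 -161.4  110. ]
yellow_flask t [342.15 211.97 330.   355.   200.   224.     0.74] [ 493.9 -159.1  110. ]
yellow_flask t [194.69 248.08 178.   211.   233.   264.     0.74] [390.5 307.5 110. ]
yellow_flask t [299.08 217.8  290.   308.   208.   228.     0.36] [478.5 -22.3 110. ]
(array([472.50113005, -27.6312406 , 188.21749497]), np.float64(1.8705948912798953)) [array([471.78321208, -30.37447167, 190.        ]), array([471.33761426, -26.15961501, 190.        ])]
```

Call:
{"name": "apply_moves", "arguments": {"delta_pos": [[0.25,-0.25,0.25],[0.5,-0.5,0.5],[0.8,-0.75,0.8],[1,-0.9,0.85],[1,-0.9,0.85]], "rot": [[0,0,-0.07],[0,0,-0.14],[0,0,-0.21],[0,0,-0.28],[0,0,-0.34]], "hand": [1,1,1,1,1]}}

```text
time_s: 2.52
ee_pos: [283.4, 442.5, 318.8]
ee_rot: [179.8, 0.0, 134.2]
force: [0.3, 1.0, -0.1]
gripper_width: 91.2
gripper_force: 0.0
```

Call:
{"name": "apply_moves", "arguments": {"delta_pos": [[0.25,-0.25,0],[0.5,-0.5,0],[0.7,-0.7,0],[0.7,-0.9,0],[0.7,-0.9,0],[0.7,-0.9,0]], "rot": [[0,0,-0.07],[0,0,-0.14],[0,0,-0.21],[0,0,-0.28],[0,0,-0.34],[0,0,-0.34]], "hand": [1,1,1,1,1,1]}}

```text
time_s: 3.02
ee_pos: [365.5, 334.8, 316.3]
ee_rot: [180.0, -0.0, 105.1]
force: [-0.4, -0.4, 0.1]
gripper_width: 91.0
gripper_force: 0.0
```

Run:
```python
from h import *
s=env.state(); print(s["time_s"],s["ee_pos"],s["ee_rot"])
w=viewer.grab_frame("wrist"); print(np.round(w["mount"],2).tolist()); save(w,'w1.png')
for q in spotter.trace(w,"slate_coaster")[:3]:
    v,u=np.nonzero(q["mask"]); c=(u.mean(),v.mean()); print(q["score"],c,u.min(),u.max(),v.min(),v.max(),atz(ray(w,c,s),9))
for q in spotter.trace(w,"jigger")[:3]+spotter.trace(w,"steel_tumbler")[:3]:
    print(q["score"],q["box"])
```

```text
3.0167 [365.52365662 334.82946983 316.26392442] [ 1.79969374e+02 -1.83291403e-02  1.05067328e+02]
[[0.0, -0.97, -0.25, 70.5], [1.0, 0.0, 0.0, -0.64], [-0.0, -0.25, 0.97, -170.79], [0.0, 0.0, 0.0, 1.0]]
0.73 (np.float64(337.62129934210526), np.float64(168.36615953947367)) 292 384 122 214 [387.26852124 342.18220184   9.        ]
```

View pics/w1.png

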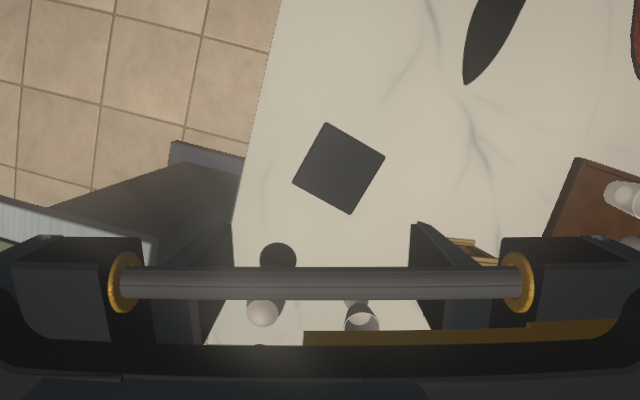

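The wrist view shows the slate coaster at (338,168), which gives world (387,342). The top view agrees to within about 4 mm. Next I go to the stack.

Call:
{"name": "apply_moves", "arguments": {"delta_pos": [[0.1,-0.3,0],[0.2,-0.6,0],[0.3,-0.9,0],[0.3,-1,0]], "rot": [[0,0,0],[0,0,0],[0,0,0],[0,0,0]], "hand": [1,1,1,1]}}

```text
time_s: 3.55
ee_pos: [402.0, 213.3, 315.9]
ee_rot: [180.0, 0.1, 105.3]
force: [-0.1, 0.4, 0.8]
gripper_width: 91.3
gripper_force: 0.0
```

Call:
{"name": "apply_moves", "arguments": {"delta_pos": [[0.1,-0.3,0],[0.2,-0.6,0],[0.3,-0.9,0],[0.3,-1,0]], "rot": [[0,0,0],[0,0,0],[0,0,0],[0,0,0]], "hand": [1,1,1,1]}}

```text
time_s: 3.88
ee_pos: [438.4, 93.3, 315.9]
ee_rot: [180.0, 0.1, 105.2]
force: [0.2, 0.4, 0.1]
gripper_width: 91.4
gripper_force: 0.0
```

Call:
{"name": "apply_moves", "arguments": {"delta_pos": [[0.1,-0.3,0],[0.2,-0.6,0],[0.28,-0.7,0],[0.28,-0.7,0],[0.28,-0.7,0]], "rot": [[0,0,0],[0,0,0],[0,0,0],[0,0,0],[0,0,0]], "hand": [1,1,1,1,1]}}

```text
time_s: 4.3
ee_pos: [470.8, 12.5, 315.7]
ee_rot: [-180.0, -0.1, 105.3]
force: [-0.3, 0.6, -0.1]
gripper_width: 91.5
gripper_force: 0.0
```

Run:
```python
from h import *
s=env.state(); print(s["time_s"],s["ee_pos"],s["ee_rot"])
w=viewer.grab_frame("wrist"); save(w,'w2.png'); np.save('st2.npy',[s["ee_pos"],s["ee_rot"]])
for n in ["steel_tumbler","cup_stand"]:
  for q in spotter.trace(w,n)[:3]:
    v,u=np.nonzero(q["mask"]); c=(u.mean(),v.mean()); print(n,round(q["score"],2),np.round(c),u.min(),u.max(),v.min(),v.max(),atz(ray(w,c,s),190))
  for q in spotter.landmark_of(w,n)[:2]: print(q, atz(ray(w,q["position"],s),80))
print(proj(w,(472,-27,190),s))
```

```text
4.3 [470.80913015  12.51263162 315.66746149] [-1.79970037e+02 -6.63061970e-02  1.05299702e+02]
steel_tumbler 0.62 [313. 231.] 279 346 192 266 [471.06539641 -16.31845676 190.        ]
{'position': [317.4, 205.7], 'score': 0.75} [475.17601864 -20.26472075  80.        ]
cup_stand 0.63 [316. 180.] 280 351 158 213 [461.84291097  28.27806169 190.        ]
{'position': [318.3, 193.9], 'score': 0.85} [472.43002891  -6.1027963   80.        ]
[310.8687256  242.10057268]
```

View pics/w2.png

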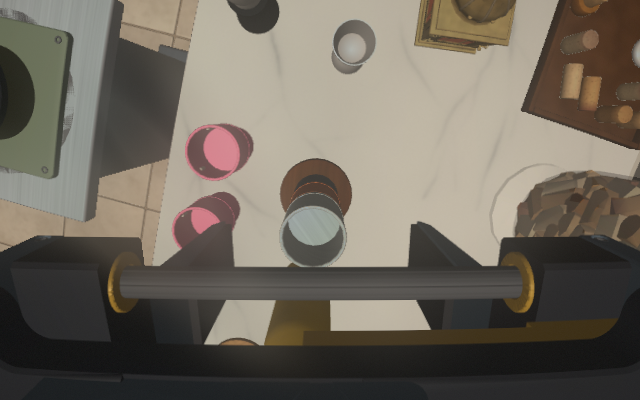

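The wrist view shows the steel rim clearly: ellipse centre about (313,236), columns 279–347, rows 204–268. Copper and the wooden disc are behind it at (316,190). I measure the rim from this.

Run:
```python
from h import *
P=np.load('st2.npy'); s={"ee_pos":P[0],"ee_rot":P[1]}
w=viewer.grab_frame("wrist");a=viewer.grab_frame("scene");b=viewer.grab_frame("top")
for uv in[(313,236),(279,236),(347,236),(313,204),(313,268)]: print(uv,np.round(atz(ray(w,uv,s),190),1))
print(tri([ray(w,(313,236),s),ray(b,(299.2,218.4))]))
th=np.linspace(0,6.28,60)
# stand disc z=16 r=50: predicted bounds for axis guesses vs. disc top edge row 158, cols 280..351
for y in(-20,-23,-26,-29):
    q=np.array([proj(w,(471+50*np.cos(t),y+50*np.sin(t),16),s) for t in th]);r=np.array([proj(w,(471+30*np.cos(t),y+30*np.sin(t),190),s) for t in th])
    print(y,q.min(0),q.max(0),r.min(0),r.max(0))
```

```text
(313, 236) [472.3 -20.9 190. ]
(279, 236) [443.2 -29.  190. ]
(347, 236) [501.5 -13.  190. ]
(313, 204) [464.8   7.4 190. ]
(313, 268) [480.3 -50.7 190. ]
(array([472.75510757, -25.55821464, 176.4312038 ]), np.float64(0.5355485751514366))
-20 [278.39409072 156.60457693] [351.47945678 228.10139931] [278.06727173 201.83187386] [345.56545598 265.87345161]
-23 [277.87745426 158.77231136] [350.85591124 230.06515326] [277.28017183 205.06895273] [344.61518057 268.79944255]
-26 [277.36256673 160.93429465] [350.23396924 232.0229193 ] [276.49739875 208.29100709] [343.66907002 271.71046246]
-29 [276.84942767 163.09051046] [349.613635   233.97469589] [275.71894614 211.49801427] [342.72713165 274.60652722]
```

Call:
{"name": "apply_moves", "arguments": {"delta_pos": [[0.018,-0.29,0],[0.018,-0.29,-0.2],[0.018,-0.29,-0.4],[0.018,-0.29,-0.6],[0.018,-0.29,-0.8],[0.018,-0.29,-0.8]], "rot": [[0,0,0],[0,0,0],[0,0,0],[0,0,0],[0,0,0],[0,0,0]], "hand": [1,1,1,1,1,1]}}

```text
time_s: 5.2
ee_pos: [469.7, -22.4, 215.9]
ee_rot: [-179.5, -0.2, 105.3]
force: [-1.1, -0.3, -1.0]
gripper_width: 91.3
gripper_force: 0.0
```

Run:
```python
from h import *
s=env.state(); print(s["ee_pos"],s["ee_rot"])
w=viewer.grab_frame("wrist"); save(w,'w3.png')
r=np.array([proj(w,(473+30*np.cos(t),-22.5+30*np.sin(t),190),s) for t in np.linspace(0,6.28,40)])
im=cv2.imread('pics/w3.png')
for p in r: cv2.circle(im,tuple(int(x) for x in p),1,(0,0,255),-1)
cv2.imwrite('pics/w3.png',im)
```

```text
[469.65953882 -22.40413201 215.85675483] [-1.79505632e+02 -1.77579319e-01  1.05313157e+02]
```

View pics/w3.png

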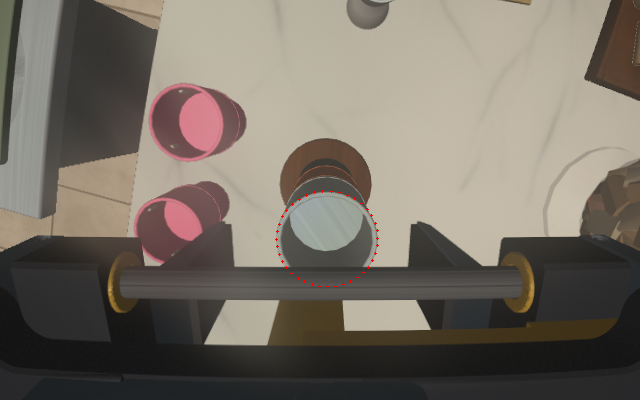

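The predicted rim circle lies on the steel rim, centred at about (327,238), between the fingers. I descend and grip.

Call:
{"name": "apply_moves", "arguments": {"delta_pos": [[0,0,-0.15],[0,0,-0.3],[0,0,-0.45],[0,0,-0.59],[0,0,-0.59],[0,0,-0.59]], "rot": [[0,0,0],[0,0,0],[0,0,0],[0,0,0],[0,0,0],[0,0,0]], "hand": [1,1,1,1,1,1]}}

```text
time_s: 5.75
ee_pos: [473.5, -22.7, 150.3]
ee_rot: [179.9, 0.0, 105.3]
force: [0.4, -0.5, 0.0]
gripper_width: 91.4
gripper_force: 0.0
```

Call:
{"name": "apply_moves", "arguments": {"delta_pos": [[0,0,0],[0,0,0],[0,0,0],[0,0,0],[0,0,0],[0,0,0],[0,0,0],[0,0,0]], "rot": [[0,0,0],[0,0,0],[0,0,0],[0,0,0],[0,0,0],[0,0,0],[0,0,0],[0,0,0]], "hand": [0.85,0.75,0.65,0.5,0.5,0.5,0.5,0.5], "newtons": 40}}

```text
time_s: 6.42
ee_pos: [473.0, -22.8, 149.7]
ee_rot: [180.0, 0.0, 105.3]
force: [-0.2, -0.8, 4.6]
gripper_width: 60.2
gripper_force: 40.0
```

Call:
{"name": "apply_moves", "arguments": {"delta_pos": [[0,0,0.04],[0,0,0.08],[0,0,0.13],[0,0,0.18],[0,0,0.23],[0,0,0.28],[0,0,0.33],[0,0,0.38],[0,0,0.43],[0,0,0.43]], "rot": [[0,0,0],[0,0,0],[0,0,0],[0,0,0],[0,0,0],[0,0,0],[0,0,0],[0,0,0],[0,0,0],[0,0,0]], "hand": [0.5,0.5,0.5,0.5,0.5,0.5,0.5,0.5,0.5,0.5]}}

```text
time_s: 7.25
ee_pos: [473.8, -22.9, 202.7]
ee_rot: [179.8, 0.1, 105.3]
force: [0.1, -0.7, -1.4]
gripper_width: 59.9
gripper_force: 40.0
```

Call:
{"name": "apply_moves", "arguments": {"delta_pos": [[0,0,0.05],[0,0,0.1],[0,0,0.2],[0,0,0.35],[0,0,0.5],[0,0,0.65],[0,0,0.65],[0,0,0.65]], "rot": [[0,0,0],[0,0,0],[0,0,0],[0,0,0],[0,0,0],[0,0,0],[0,0,0],[0,0,0]], "hand": [0.5,0.5,0.5,0.5,0.5,0.5,0.5,0.5]}}

```text
time_s: 7.92
ee_pos: [473.1, -22.8, 279.4]
ee_rot: [179.9, 0.0, 105.3]
force: [0.8, -0.6, -2.2]
gripper_width: 60.3
gripper_force: 40.0
```

Run:
```python
from h import *
a=viewer.grab_frame("scene"); im=a["pixels"][100:280,220:460,::-1]; s=env.state();print(s["ee_pos"],s["gripper_force"])
cv2.imwrite('pics/s4.png',cv2.resize(im,(800,600),interpolation=2))
```

```text
[472.40134543 -22.77202826 278.24843939] 39.998908111592755
```

View pics/s4.png

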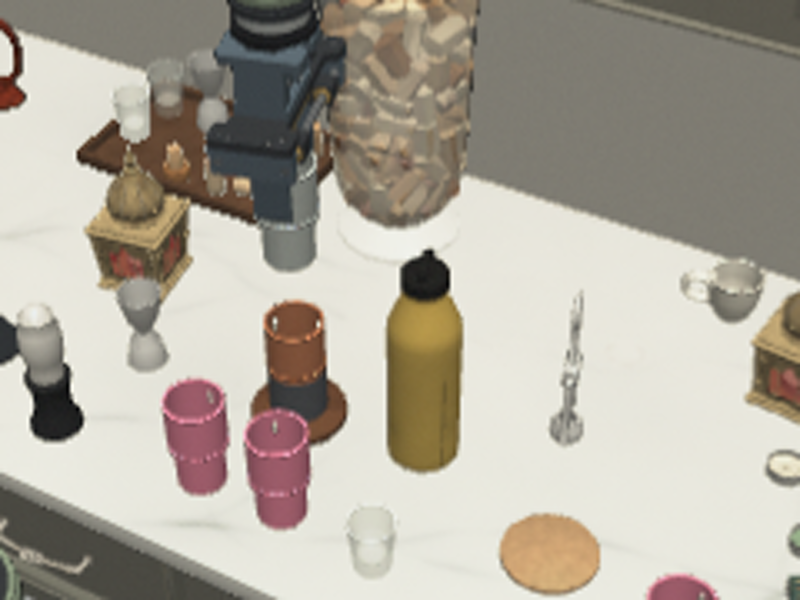

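The picture shows the steel tumbler hanging free at crop (288,230), with the copper one still seated in the stand at (295,345). I carry the steel one to the slate.

Call:
{"name": "apply_moves", "arguments": {"delta_pos": [[-0.04,0.15,0],[-0.1,0.4,0],[-0.16,0.65,0],[-0.2,0.9,0],[-0.235,1,0]], "rot": [[0,0,0],[0,0,0],[0,0,0],[0,0,0],[0,0,0]], "hand": [0.5,0.5,0.5,0.5,0.5]}}

```text
time_s: 8.38
ee_pos: [443.1, 99.9, 277.1]
ee_rot: [-179.8, -0.1, 105.4]
force: [-0.2, 1.2, -1.0]
gripper_width: 60.2
gripper_force: 40.0
```

Call:
{"name": "apply_moves", "arguments": {"delta_pos": [[-0.06,0.25,0],[-0.12,0.5,0],[-0.18,0.75,0],[-0.235,1,0]], "rot": [[0,0,0],[0,0,0],[0,0,0],[0,0,0]], "hand": [0.5,0.5,0.5,0.5]}}

```text
time_s: 8.72
ee_pos: [415.0, 218.1, 277.2]
ee_rot: [-179.8, 0.0, 105.3]
force: [0.9, -0.9, -1.6]
gripper_width: 60.1
gripper_force: 40.0
```

Call:
{"name": "apply_moves", "arguments": {"delta_pos": [[-0.06,0.25,0],[-0.12,0.5,0],[-0.18,0.7,0],[-0.23,0.85,0],[-0.235,1,0],[-0.235,1,0],[-0.235,1,0]], "rot": [[0,0,0],[0,0,0],[0,0,0],[0,0,0],[0,0,0],[0,0,0],[0,0,0]], "hand": [0.5,0.5,0.5,0.5,0.5,0.5,0.5]}}

```text
time_s: 9.3
ee_pos: [387.4, 337.1, 277.0]
ee_rot: [-179.8, 0.1, 105.4]
force: [-0.5, -0.9, -0.5]
gripper_width: 60.0
gripper_force: 40.0
```

Call:
{"name": "apply_moves", "arguments": {"delta_pos": [[0,0.035,-0.15],[0,0.035,-0.35],[0,0.035,-0.55],[0,0.035,-0.8],[0,0.035,-1],[0,0.035,-1]], "rot": [[0,0,0],[0,0,0],[0,0,0],[0,0,0],[0,0,0],[0,0,0]], "hand": [0.5,0.5,0.5,0.5,0.5,0.5]}}

```text
time_s: 9.8
ee_pos: [385.2, 337.5, 153.6]
ee_rot: [-179.4, 0.3, 105.2]
force: [-0.5, 0.3, -1.0]
gripper_width: 60.6
gripper_force: 40.0
```

Call:
{"name": "apply_moves", "arguments": {"delta_pos": [[0,0,-0.12],[0,0,-0.25],[0,0,-0.37],[0,0,-0.45],[0,0,-0.5],[0,0,-0.5],[0,0,-0.5]], "rot": [[0,0,0],[0,0,0],[0,0,0],[0,0,0],[0,0,0],[0,0,0],[0,0,0]], "hand": [0.5,0.5,0.5,0.5,0.5,0.5,0.5]}}

```text
time_s: 10.38
ee_pos: [388.6, 341.5, 99.3]
ee_rot: [180.0, -0.0, 105.3]
force: [0.1, 0.2, -0.8]
gripper_width: 60.1
gripper_force: 40.0
```

Run:
```python
from h import *
a=viewer.grab_frame("wrist"); s=env.state();print(s["ee_pos"],s["force"])
save(a,'w5.png')
```

```text
[388.7486886  341.71630416  99.65473375] [-0.33540408  0.5519583  -0.5462088 ]
```

View pics/w5.png

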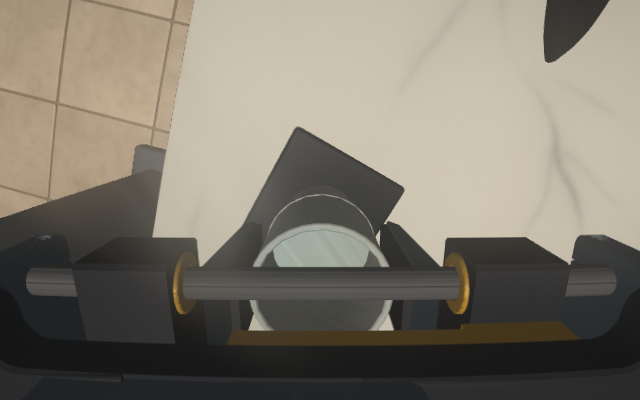

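The wrist view shows the tumbler held upright above the slate. Two slate corners are visible, at (297,127) and (404,189), and I use them to check the slate's centre.

Run:
```python
from h import *
s=env.state();w=viewer.grab_frame("wrist")
A=atz(ray(w,(297,127),s),9)[:2];B=atz(ray(w,(404,189),s),9)[:2]
d=B-A;L=np.linalg.norm(d);n=np.array([-d[1],d[0]])/L
m=(A+B)/2
print(A,B,L,m+48*n,m-48*n)
```

```text
[355.1227497  397.90917395] [445.06890206 374.80185678] 92.86688554728826 [412.03927825 432.84587937] [388.15237351 339.86515135]
```

Call:
{"name": "apply_moves", "arguments": {"delta_pos": [[0,-0.01,-0.05],[0,-0.01,-0.1],[0,-0.01,-0.13],[0,-0.01,-0.15],[0,-0.01,-0.16],[0,-0.01,-0.165],[0,-0.01,-0.17],[0,-0.01,-0.175],[0,-0.01,-0.175]], "rot": [[0,0,0],[0,0,0],[0,0,0],[0,0,0],[0,0,0],[0,0,0],[0,0,0],[0,0,0],[0,0,0]], "hand": [0.5,0.5,0.5,0.5,0.5,0.5,0.5,0.5,0.5]}}

```text
time_s: 11.23
ee_pos: [387.9, 340.1, 78.7]
ee_rot: [-180.0, 0.0, 105.3]
force: [-2.9, -1.4, 6.8]
gripper_width: 59.8
gripper_force: 40.0
```

Call:
{"name": "apply_moves", "arguments": {"delta_pos": [[0,0,0],[0,0,0],[0,0,0],[0,0,0],[0,0,0],[0,0,0],[0,0,0]], "rot": [[0,0,0],[0,0,0],[0,0,0],[0,0,0],[0,0,0],[0,0,0],[0,0,0]], "hand": [0.7,0.75,0.8,0.9,1,1,1]}}

```text
time_s: 11.82
ee_pos: [388.2, 340.2, 77.7]
ee_rot: [180.0, 0.0, 105.3]
force: [-0.1, 0.5, 0.5]
gripper_width: 91.1
gripper_force: 0.0
```

Call:
{"name": "apply_moves", "arguments": {"delta_pos": [[0,0,0.15],[0,0,0.4],[0,0,0.7],[0,0,1],[0,0,1],[0,0,1]], "rot": [[0,0,0],[0,0,0],[0,0,0],[0,0,0],[0,0,0],[0,0,0]], "hand": [1,1,1,1,1,1]}}

```text
time_s: 12.32
ee_pos: [389.2, 341.1, 200.0]
ee_rot: [179.7, -0.1, 105.3]
force: [-0.2, -0.1, 0.2]
gripper_width: 91.1
gripper_force: 0.0
```

Call:
{"name": "apply_moves", "arguments": {"delta_pos": [[0,0,0.25],[0,0,0.5],[0,0,0.75],[0,0,0.85],[0,0,0.85],[0,0,0.85]], "rot": [[0,0,0],[0,0,0],[0,0,0],[0,0,0],[0,0,0],[0,0,0]], "hand": [1,1,1,1,1,1]}}

```text
time_s: 12.82
ee_pos: [387.8, 339.9, 298.4]
ee_rot: [-179.9, 0.0, 105.3]
force: [0.8, 0.0, -0.6]
gripper_width: 91.4
gripper_force: 0.0
```

Run:
```python
from h import *
s=env.state(); print(s["time_s"],s["ee_pos"],s["gripper_width"])
w=viewer.grab_frame("wrist"); im=np.ascontiguousarray(w["pixels"][:,:,::-1])
for z,r in((119,30),(9,25)):
  for t in np.linspace(0,6.28,40):
    p=proj(w,(388+r*np.cos(t),340+r*np.sin(t),z),s); cv2.circle(im,tuple(int(x) for x in p),1,(0,0,255),-1)
cv2.imwrite('pics/w6.png',im)
```

```text
12.8167 [387.79940417 339.92295198 298.42506256] 91.35526722876939
```

View pics/w6.png

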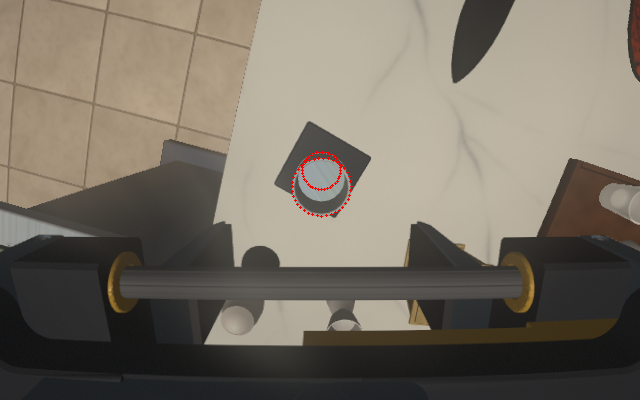

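The steel tumbler stands upright and centred on the slate at (322,175), matching the predicted circles. Back to the stack for the copper one.

Call:
{"name": "apply_moves", "arguments": {"delta_pos": [[0.07,-0.3,0],[0.14,-0.6,0],[0.21,-0.9,0],[0.235,-1,0]], "rot": [[0,0,0],[0,0,0],[0,0,0],[0,0,0]], "hand": [1,1,1,1]}}

```text
time_s: 13.2
ee_pos: [415.6, 216.1, 297.3]
ee_rot: [-179.7, 0.2, 105.2]
force: [-0.1, 0.8, -0.2]
gripper_width: 91.6
gripper_force: 0.0
```

Call:
{"name": "apply_moves", "arguments": {"delta_pos": [[0.07,-0.3,0],[0.14,-0.6,0],[0.21,-0.9,0],[0.235,-1,0]], "rot": [[0,0,0],[0,0,0],[0,0,0],[0,0,0]], "hand": [1,1,1,1]}}

```text
time_s: 13.53
ee_pos: [443.9, 96.2, 297.3]
ee_rot: [-179.7, 0.1, 105.1]
force: [-0.9, 1.7, 0.0]
gripper_width: 91.4
gripper_force: 0.0
```

Call:
{"name": "apply_moves", "arguments": {"delta_pos": [[0.07,-0.3,0],[0.14,-0.6,0],[0.21,-0.9,0],[0.235,-1,-0.2],[0.235,-1,-0.4],[0.235,-1,-0.6],[0.235,-1,-0.6]], "rot": [[0,0,0],[0,0,0],[0,0,0],[0,0,0],[0,0,0],[0,0,0],[0,0,0]], "hand": [1,1,1,1,1,1,1]}}

```text
time_s: 14.12
ee_pos: [468.3, -20.0, 221.2]
ee_rot: [-179.2, -0.3, 105.2]
force: [-1.0, 0.3, 0.6]
gripper_width: 91.5
gripper_force: 0.0
```

Run:
```python
from h import *
w=viewer.grab_frame("wrist");s=env.state(); print(s["time_s"],s["ee_pos"]);w=viewer.grab_frame("wrist"); im=np.ascontiguousarray(w["pixels"][:,:,::-1])
for t in np.linspace(0,6.28,40):
    p=proj(w,(473+30*np.cos(t),-22.5+30*np.sin(t),130),s); cv2.circle(im,tuple(int(x) for x in p),1,(255,0,0),-1)
cv2.imwrite('pics/w7.png',im)
```

```text
14.1667 [470.01231414 -19.82480408 224.00818107]
```

View pics/w7.png

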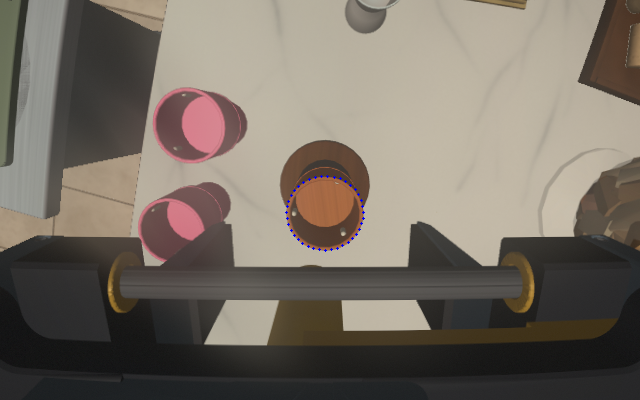

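The copper rim coincides with the predicted circle at (325,213), with its white nubs visible inside. I descend and grip.

Call:
{"name": "apply_moves", "arguments": {"delta_pos": [[0,-0.015,-0.15],[0,-0.015,-0.35],[0,-0.015,-0.55],[0,-0.015,-0.75],[0,-0.015,-0.9],[0,-0.015,-1],[0,-0.015,-1],[0,-0.015,-1]], "rot": [[0,0,0],[0,0,0],[0,0,0],[0,0,0],[0,0,0],[0,0,0],[0,0,0],[0,0,0]], "hand": [1,1,1,1,1,1,1,1]}}

```text
time_s: 14.88
ee_pos: [473.5, -21.3, 108.5]
ee_rot: [179.9, 0.0, 105.3]
force: [0.0, -0.3, 0.4]
gripper_width: 90.9
gripper_force: 0.0
```

Call:
{"name": "apply_moves", "arguments": {"delta_pos": [[0,-0.01,-0.08],[0,-0.01,-0.155],[0,-0.01,-0.155],[0,-0.01,-0.155],[0,-0.01,-0.155],[0,-0.01,-0.155],[0,-0.01,-0.155],[0,-0.01,-0.155],[0,-0.01,-0.155],[0,-0.01,-0.155]], "rot": [[0,0,0],[0,0,0],[0,0,0],[0,0,0],[0,0,0],[0,0,0],[0,0,0],[0,0,0],[0,0,0],[0,0,0]], "hand": [1,1,1,0.85,0.75,0.65,0.5,0.5,0.5,0.5], "newtons": 55}}

```text
time_s: 15.72
ee_pos: [472.9, -22.8, 89.4]
ee_rot: [180.0, 0.0, 105.3]
force: [-0.3, 1.4, 1.8]
gripper_width: 60.5
gripper_force: 55.0
```

Call:
{"name": "apply_moves", "arguments": {"delta_pos": [[0,0,0.04],[0,0,0.08],[0,0,0.13],[0,0,0.18],[0,0,0.23],[0,0,0.28],[0,0,0.33],[0,0,0.38],[0,0,0.43],[0,0,0.43]], "rot": [[0,0,0],[0,0,0],[0,0,0],[0,0,0],[0,0,0],[0,0,0],[0,0,0],[0,0,0],[0,0,0],[0,0,0]], "hand": [0.5,0.5,0.5,0.5,0.5,0.5,0.5,0.5,0.5,0.5]}}

```text
time_s: 16.55
ee_pos: [473.9, -22.9, 142.9]
ee_rot: [179.8, 0.1, 105.3]
force: [0.2, 0.6, -2.1]
gripper_width: 60.7
gripper_force: 55.0
```

Call:
{"name": "apply_moves", "arguments": {"delta_pos": [[0,0,0.08],[0,0,0.25],[0,0,0.45],[0,0,0.65],[0,0,0.85],[0,0,1],[0,0,1],[0,0,1]], "rot": [[0,0,0],[0,0,0],[0,0,0],[0,0,0],[0,0,0],[0,0,0],[0,0,0],[0,0,0]], "hand": [0.5,0.5,0.5,0.5,0.5,0.5,0.5,0.5]}}

```text
time_s: 17.22
ee_pos: [472.9, -22.8, 261.4]
ee_rot: [179.9, 0.0, 105.3]
force: [0.2, 0.2, -2.2]
gripper_width: 60.6
gripper_force: 55.0
```

Call:
{"name": "apply_moves", "arguments": {"delta_pos": [[-0.15,-0.1,0],[-0.35,-0.25,0],[-0.55,-0.4,0],[-0.7,-0.6,0],[-0.73,-0.75,0],[-0.73,-0.75,0]], "rot": [[0,0,0],[0,0,0],[0,0,0],[0,0,0],[0,0,0],[0,0,0]], "hand": [0.5,0.5,0.5,0.5,0.5,0.5]}}

```text
time_s: 17.72
ee_pos: [382.9, -114.7, 259.2]
ee_rot: [-179.8, -0.0, 105.1]
force: [0.4, 0.3, -1.5]
gripper_width: 60.1
gripper_force: 55.0
```

Call:
{"name": "apply_moves", "arguments": {"delta_pos": [[0,-0.25,0],[0,-0.5,0],[0,-0.75,0],[0,-1,0],[0,-1,0]], "rot": [[0,0,0],[0,0,0],[0,0,0],[0,0,0],[0,0,0]], "hand": [0.5,0.5,0.5,0.5,0.5]}}

```text
time_s: 18.13
ee_pos: [385.2, -236.5, 259.0]
ee_rot: [-179.9, 0.0, 105.1]
force: [0.4, 0.2, -1.6]
gripper_width: 60.7
gripper_force: 55.0
```

Call:
{"name": "apply_moves", "arguments": {"delta_pos": [[0.08,-0.2,0],[0.16,-0.45,0],[0.25,-0.7,0],[0.33,-0.88,0],[0.33,-0.88,-0.1],[0.33,-0.88,-0.1]], "rot": [[0,0,0],[0,0,0],[0,0,0],[0,0,0],[0,0,0],[0,0,0]], "hand": [0.5,0.5,0.5,0.5,0.5,0.5]}}

```text
time_s: 18.63
ee_pos: [424.2, -337.4, 244.9]
ee_rot: [-179.8, -0.4, 105.3]
force: [-0.4, 1.6, -1.7]
gripper_width: 60.4
gripper_force: 55.0
```

Call:
{"name": "apply_moves", "arguments": {"delta_pos": [[0,0.1,-0.15],[0,0.1,-0.35],[0,0.1,-0.6],[0,0.1,-0.8],[0,0.1,-0.95],[0,0.1,-0.95],[0,0.1,-0.95],[0,0.1,-0.95]], "rot": [[0,0,0],[0,0,0],[0,0,0],[0,0,0],[0,0,0],[0,0,0],[0,0,0],[0,0,0]], "hand": [0.5,0.5,0.5,0.5,0.5,0.5,0.5,0.5]}}

```text
time_s: 19.3
ee_pos: [425.5, -326.2, 135.9]
ee_rot: [179.9, 0.1, 105.3]
force: [-0.1, 0.3, -2.0]
gripper_width: 60.5
gripper_force: 55.0
```

Run:
```python
from h import *
viewer.grab_frame("wrist");s=env.state(); print(s["time_s"],s["ee_pos"]);w=viewer.grab_frame("wrist"); im=np.ascontiguousarray(w["pixels"][:,:,::-1])
for q in spotter.trace(w,"cork_coaster")[:2]: print(q["score"],q["box"])
for c in [(0,0,255),]:
  for t in np.linspace(0,6.28,60):
    p=proj(w,(426+47*np.cos(t),-326+47*np.sin(t),9),s); cv2.circle(im,tuple(int(x) for x in p),1,c,-1)
q=spotter.trace(w,"cork_coaster")
if q:
    m=q[0]["mask"].astype(np.uint8); cs,_=cv2.findContours(m,cv2.RETR_EXTERNAL,cv2.CHAIN_APPROX_NONE)
    P=max(cs,key=len)[:,0,:]; 
    W=np.array([atz(ray(w,p,s),9)[:2] for p in P if p[1]<230])
    # robust circle r=47
    from scipy.optimize import least_squares
    f=least_squares(lambda c:np.hypot(W[:,0]-c[0],W[:,1]-c[1])-47,[426,-326],loss='soft_l1',f_scale=1.0); print(f.x,np.median(abs(f.fun)))
cv2.imwrite('pics/w8.png',im)
```

```text
19.35 [ 425.64649183 -326.5305925   136.23094622]
0.57 [321.8, 183.0, 105.6, 75.8]
[ 425.67825451 -328.4028539 ] 1.1090592355506672
```

View pics/w8.png

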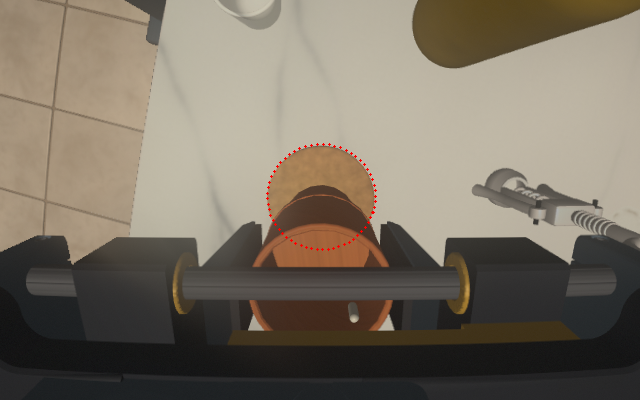

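The cork's edge coincides with the circle predicted for (426,-326), and the copper tumbler is over its centre. I lower it gently.

Call:
{"name": "apply_moves", "arguments": {"delta_pos": [[0,0,-0.12],[0,0,-0.24],[0,0,-0.34],[0,0,-0.4],[0,0,-0.43],[0,0,-0.45],[0,0,-0.465],[0,0,-0.475],[0,0,-0.48],[0,0,-0.485]], "rot": [[0,0,0],[0,0,0],[0,0,0],[0,0,0],[0,0,0],[0,0,0],[0,0,0],[0,0,0],[0,0,0],[0,0,0]], "hand": [0.5,0.5,0.5,0.5,0.5,0.5,0.5,0.5,0.5,0.5]}}

```text
time_s: 20.33
ee_pos: [425.2, -326.8, 78.4]
ee_rot: [179.9, 0.1, 105.3]
force: [-2.0, 3.1, 12.8]
gripper_width: 60.6
gripper_force: 55.0
```

Contact is felt, so I release and retreat.

Call:
{"name": "apply_moves", "arguments": {"delta_pos": [[0,0,0.005],[0,0,0.005],[0,0,0.005],[0,0,0.005],[0,0,0.005],[0,0,0.005],[0,0,0.005]], "rot": [[0,0,0],[0,0,0],[0,0,0],[0,0,0],[0,0,0],[0,0,0],[0,0,0]], "hand": [0.7,0.75,0.8,0.9,1,1,1]}}

```text
time_s: 20.92
ee_pos: [424.8, -326.4, 77.1]
ee_rot: [180.0, -0.0, 105.3]
force: [0.4, 0.2, 0.3]
gripper_width: 91.3
gripper_force: 0.0
```

Call:
{"name": "apply_moves", "arguments": {"delta_pos": [[0,0,0.15],[0,0,0.4],[0,0,0.7],[0,0,1],[0,0,1],[0,0,1]], "rot": [[0,0,0],[0,0,0],[0,0,0],[0,0,0],[0,0,0],[0,0,0]], "hand": [1,1,1,1,1,1]}}

```text
time_s: 21.42
ee_pos: [425.8, -327.2, 199.4]
ee_rot: [179.8, 0.2, 105.3]
force: [0.4, 1.2, -0.3]
gripper_width: 91.0
gripper_force: 0.0
```

Call:
{"name": "apply_moves", "arguments": {"delta_pos": [[0,0,0.2],[0,0,0.5],[0,0,0.7],[0,0,0.7],[0,0,0.7],[0,0,0.7]], "rot": [[0,0,0],[0,0,0],[0,0,0],[0,0,0],[0,0,0],[0,0,0]], "hand": [1,1,1,1,1,1]}}

```text
time_s: 21.92
ee_pos: [424.0, -325.8, 279.1]
ee_rot: [-179.9, -0.2, 105.3]
force: [0.4, -0.7, -0.7]
gripper_width: 91.0
gripper_force: 0.0
```

Run:
```python
from h import *
a=viewer.grab_frame("scene"); s=env.state();print(s["time_s"],s["ee_pos"]);w=viewer.grab_frame("wrist")
i=cv2.resize(a["pixels"][120:320,170:450],(560,400)); j=cv2.resize(w["pixels"][80:280,200:440],(240,200))
c=np.zeros((400,800,3),np.uint8);c[:,:560]=i;c[:200,560:]=j
cv2.imwrite('pics/f.png',c[:,:,::-1])
```

```text
21.9667 [ 423.93763835 -325.6940661   278.85898857]
```

View pics/f.png

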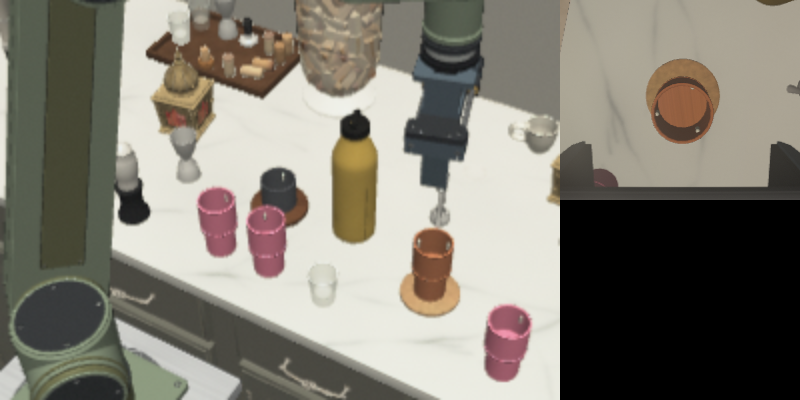

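The copper tumbler stands upright in the middle of the cork, at crop (432,265). The stand is empty and the bystanders in view look undisturbed.

```bash
python3 -c "
from workcell import env
print(env.job_done())"
```

```text
the job is handed in; nothing more can be done
None
```

The steel tumbler stands upright on the slate coaster and the copper tumbler upright on the cork coaster. Both are released, the arm is clear, and the job was handed in at about 22 s; no verdict came back.

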